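# Put the mixed-up flange kits right at the welding bench

### The arm

A 6-joint arm with a two-finger parallel gripper is mounted at the origin on the work surface. World frame = base frame: x ahead of the robot, y to its left, z up, the work surface at z = 0. Lengths are in m, angles in rad, forces in N, time in s.
With the tool pointing down it reaches from about 0.225 to 0.725 m from the base axis. Payload 3.1 kg.
Tool frame: the origin (TCP) lies on the centre line of the jaws, within the pads' length; the fingertips stand 11 mm ahead of it and the grasp point (between the pads) lies 8 mm behind it; z points along the fingers, y is the line along which they close (so a half turn about z gives the same grasp; the last joint's range is limited). The gripper opens to 85 mm and grips with 20 to 120 N. Pads are 22 mm wide; open, the fingers measure 114 mm over their backs; the gripper's body (76 mm by 85 mm) begins 54 mm behind the grasp point. The pads swing forward as they close: fully open they stand 13 mm farther back than shut.
Start: joints at [-1.475, 0.048, 0.099, 1.622, 0, 1.443], TCP at [0.117, -0.512, 0.242] pointing down, gripper open.
Joint ranges: [-2.91, 2.91], [-0.99, 1.94], [-1.21, 1.42], [-2.12, 2.29], [-1.49, 1.47], [-3.14, 3.14]. Speed limits (rad/s): [2.79, 2.79, 3.14, 3.14, 3.14, 3.14].

### API

Orientations are given as a rotation vector (axis times angle).
In Python, from cell import status, optics, job_done gives the robot as it stands.
- The arm moves only by the tool carry_out, never from a script. Its argument "commands" is a list that holds one entry, the list of rows, each a list of 7 numbers: the turn, a rotation vector about the world's x, y, z in a scale on which 1.0 is 180 degrees, then the shift along the world's x, y, z in fractions of the full range, 1 being 0.8 m, then the closure, from -1 (fully open) to 1 (shut). In form: [[[wx, wy, wz, x, y, z, grip], ...]]. A call has 1 to 20 rows; each row is the pose to reach, as a shift and turn from the pose commanded when the call began; what a row does not reach only later rows make up. A row lasts 1/10 s, in which the tool goes at most 50 mm and 8.59 degrees, less where a joint would pass 70% of its speed; a pose out of reach is approached as far as the arm can. Shift and turn numbers lie between -1 and 1, and a call with a number outside is refused. A call with a gripper value outside its range is refused whole. The fingers move at their own pace and stop on an object; "newtons" is the grip in N (left out, the last holds). Time passes only in rows, so rows that repeat a pose let the fingers close. It gives the time, the measured TCP pose, the force, the opening and the grip force at its end, in the units of the state.
- status.state(): the state, without advancing time (a new reading comes with each control period).
- optics.snapshot(name): name is "scene" or "top"; returns the picture (420x560x3 uint8, blue, green, red); there is no depth.
- optics.camera_info(name): a dict with "intrinsics" (3x3 intrinsics, pixels), "view" (4x4, takes a point from world to camera coordinates). Camera axes: x right, y down, z forward; pixel columns grow to the right and rows downward; lengths in m; the calibration is good to about 2 mm. A picture is of the moment at which its call begins. camera_info takes no time and is no camera call.
- job_done(): hands the job in; it is judged then, once.
Trained networks look in the newest picture that a camera, given by its name, has taken for a name from the list of things; names that differ only in an ending like _2 or _b are one class to them, and where a whole thing is asked for, a point or a joint stands for the part that bears it (a point fixed in the world has none). Each returns a list of dicts, best first, with "p" (0 to 1); they miss things now and then, are a little off and sometimes report something else, mostly with a low value. They report only what shows in the picture. A call takes as long as a camera call. They do not tell look-alikes from the thing itself.
- optics.spot_in(camera, thing): "point" ([x, y, z] in m, in world coordinates, good to about 4 mm: the middle of the surface that is visible of it).
- optics.place_of(camera, thing): "point" ([x, y, z] in m, in world coordinates, good to about 4 mm: a listed point, or the origin of a listed thing).
The state is a dict: "t": time; "joint_pos": joint angles; "dq": joint speeds; "tau": joint torques, N m; "eef_pos": TCP position; "eef_rot": TCP orientation; "wrist_force": force on the tool from outside, world axes, zero at the start; "moment": the same for the moment, N m; "opening": opening from 0.0 (shut) to 1.0 (fully open); "gripper_force": force on a finger pad.
Only numpy, scipy, OpenCV 4.12 (cv2) and the standard library are available. Lean on these libraries where they do the work, as an engineer would, in place of code of your own. Each camera call takes 0.05 s, during which the arm holds its last target. There are 200 camera calls.

### The job

The kits for welding got mixed up: put each of the three welding-neck flanges into the flange bay of the job tray whose pipe has the same diameter as its neck, lying flat with its neck up, and put the stray pipe elbow into the returns bin. Set the flanges down rather than drop them, as their faces are machined, and leave the blind flange and the reducer on the bench where they are.

Things in the scene. Friction and masses are not known exactly. Their poses are not given: they have to be found in the camera images.
- flange_s: The small welding-neck flange, bare aluminium, 0.17 kg: disc 80 mm in diameter, 14 mm thick, four bolt holes; from its middle a straight bored neck, 21.3 mm outside diameter, up to 44 mm above the underside (root cone 6 mm high, 4 mm wider). Grip it across the neck from above, any yaw. Origin: centre of the underside, z up the neck. At the start it lies loose on the bench.
- flange_m: The middle welding-neck flange, bare aluminium, 0.28 kg: disc 100 mm in diameter, 14 mm thick, four bolt holes; from its middle a straight bored neck, 33.7 mm outside diameter, up to 44 mm above the underside (root cone 6 mm high, 4 mm wider). Grip it across the neck from above, any yaw. Origin: centre of the underside, z up the neck. At the start it lies in the tray of the thickest pipe.
- flange_l: The large welding-neck flange, bare aluminium, 0.52 kg: disc 130 mm in diameter, 14 mm thick, four bolt holes; from its middle a straight bored neck, 48.3 mm outside diameter, up to 44 mm above the underside (root cone 6 mm high, 4 mm wider). Grip it across the neck from above, any yaw. Origin: centre of the underside, z up the neck. At the start it lies in the tray of the thinnest pipe.
- elbow: The stray fitting: aluminium 90 degree pipe bend, 0.16 kg, tube 48.4 mm outside, bend radius 57 mm, lying flat in the bay of the mid-sized pipe's tray. Origin: tube centreline at mid-bend, 24.2 mm above its support. x runs along the tube there (118 mm overall), y away from the bend centre (reaches 24 mm to +y, 35 mm to -y), z up. Grip at the origin from above, closing along y.
- tray_s: Job tray with the thinnest pipe (21.3 mm diameter, 146 mm long, lying along y, fixed), for the small flange. Dark steel, fixed, 227 (x) by 162 mm, walls 28 mm high, 3 mm thick, floor 3 mm; a 20 mm high divider parts the flange bay (156 x 156 mm inside, robot's side) from the pipe bay (62 mm, +x side). Origin: centre of the flange bay at bench level, 3 mm below its floor; x to the pipe, z up.
- tray_m: Job tray with the mid-sized pipe (33.7 mm diameter, 146 mm long, lying along y, fixed), for the middle flange. Dark steel, fixed, 227 (x) by 162 mm, walls 28 mm high, 3 mm thick, floor 3 mm; a 20 mm high divider parts the flange bay (156 x 156 mm inside, robot's side) from the pipe bay (62 mm, +x side). Origin: centre of the flange bay at bench level, 3 mm below its floor; x to the pipe, z up.
- tray_l: Job tray with the thickest pipe (48.3 mm diameter, 146 mm long, lying along y, fixed), for the large flange. Dark steel, fixed, 227 (x) by 162 mm, walls 28 mm high, 3 mm thick, floor 3 mm; a 20 mm high divider parts the flange bay (156 x 156 mm inside, robot's side) from the pipe bay (62 mm, +x side). Origin: centre of the flange bay at bench level, 3 mm below its floor; x to the pipe, z up.
- bin: The returns bin: open square blue plastic box that does not move, 168 x 168 mm outside, 70 mm high, walls 4 mm and floor 4 mm thick, empty at the start. Origin: centre of its underside, sides along its x and y.
- blind: A blind flange, not wanted: flat aluminium disc 90 mm in diameter, 16 mm thick, four bolt holes, no neck, loose on the bench. Origin: centre of the underside.
- reducer: A pipe reducer, not wanted: aluminium cone piece standing loose on the bench, 48 mm in diameter at the foot, 34 mm at the top, 64 mm high. Origin: centre of the underside.
Not all that is in view belongs to the job. Leave any brown or purple look-alike of the flange_l alone.

How it is judged:
At the end, for the whole second after the job is handed in: Each flange lies flat (0.08 rad), neck up, on the floor of the flange bay of the tray with the pipe of its size, within 45 mm of the bay's centre along x and y; the elbow lies in the bin, within 75 mm of its centre and below 75 mm; all four at rest (x of flange_s in the frame of tray_s between -0.045 and 0.045 m and y of flange_s in the frame of tray_s between -0.045 and 0.045 m and z of flange_s in the frame of tray_s below 0.008 m and angle between each of flange_s, flange_m, flange_l's own z axis and vertical below 0.08 rad and linear speed of each of flange_s, flange_m, flange_l, elbow below 0.02 m/s and x of flange_m in the frame of tray_m between -0.045 and 0.045 m and y of flange_m in the frame of tray_m between -0.045 and 0.045 m and z of flange_m in the frame of tray_m below 0.008 m and x of flange_l in the frame of tray_l between -0.045 and 0.045 m and y of flange_l in the frame of tray_l between -0.045 and 0.045 m and z of flange_l in the frame of tray_l below 0.008 m and x of elbow in the frame of bin between -0.075 and 0.075 m and y of elbow in the frame of bin between -0.075 and 0.075 m and z of elbow in the frame of bin below 0.075 m); the robot touches nothing.
It fails at once if the small flange is dropped or slammed down (faster than 0.6 m/s with its underside less than 20 mm above the bench) (height (world z) of flange_s below 0.02 m and linear speed of flange_s above 0.6 m/s).
It fails at once if the middle flange is dropped or slammed down (faster than 0.6 m/s with its underside less than 20 mm above the bench) (height (world z) of flange_m below 0.02 m and linear speed of flange_m above 0.6 m/s).
It fails at once if the large flange is dropped or slammed down (faster than 0.6 m/s with its underside less than 20 mm above the bench) (height (world z) of flange_l below 0.02 m and linear speed of flange_l above 0.6 m/s).
It fails at once if the blind flange is moved more than 20 mm from where it was (distance of blind from where it was at the start of the episode above 0.02 m).
It fails at once if the reducer is moved more than 20 mm from where it was (distance of reducer from where it was at the start of the episode above 0.02 m).
It also fails if it takes over 90 s, if anything falls off the work surface, if the arm or the gripper's body presses on something with over 40 N, if the wrist force passes 120 N, or if a joint passes its speed limit or range.

## Working session

There is one attempt and no reset: what is moved stays moved. The work goes in short steps, Python scripts to look and compute and a tool call to move; the robot and the scene stay as the last step left them, time stands still between calls to the robot, and variables do not carry over. Pictures are saved under pics/ and viewed, at most 14 in all, crops included, and the job is handed in when it is done.

Besides the shell and the picture viewer there is one more tool, called after "Request:" by a JSON object that holds its "fn" and its "kwargs". carry_out: Moves the arm, as the interface text tells. Its arguments: {"type":"object","properties":{"commands":{"type":"array","items":{"type":"array","items":{"type":"array","items":{"type":"number"}}}},"newtons":{"type":"number"}},"required":["commands"]}

```bash
mkdir -p pics
python3 - <<'E'
from cell import status, optics
import cv2,numpy as np
for c in ("top","scene"):
    cv2.imwrite(f"pics/{c}0.png",optics.snapshot(c))
    i=optics.camera_info(c);print(c,np.round(i["intrinsics"],1).tolist(),np.round(i["view"],3).tolist())
for n in "flange_s flange_m flange_l elbow tray_s tray_m tray_l bin blind reducer".split():
    for c in ("top","scene"):
        print(n,c,[(np.round(d["point"],3).tolist(),round(d["p"],2)) for d in optics.place_of(c,n)][:5])
s=status.state();print(s["eef_pos"],s["eef_rot"],s["opening"],s["t"])
E
```

```text
top [[533.1, 0.0, 278.1], [0.0, 533.1, 204.3], [0.0, 0.0, 1.0]] [[-0.005, -1.0, 0.002, 0.008], [-0.998, 0.005, -0.055, 0.47], [0.055, -0.002, -0.998, 1.293], [0.0, 0.0, 0.0, 1.0]]
scene [[536.3, 0.0, 277.6], [0.0, 536.3, 204.6], [0.0, 0.0, 1.0]] [[0.865, 0.502, -0.0, -0.4], [0.409, -0.704, -0.581, -0.15], [-0.292, 0.503, -0.814, 1.482], [0.0, 0.0, 0.0, 1.0]]
flange_s top [([0.608, -0.014, -0.0], 0.94), ([0.604, 0.202, 0.004], 0.94), ([0.448, -0.063, 0.002], 0.86), ([0.312, 0.198, 0.003], 0.67), ([0.642, 0.386, -0.004], 0.57)]
flange_s scene [([0.448, -0.064, -0.004], 0.97), ([0.315, 0.201, -0.004], 0.95), ([0.611, -0.015, -0.0], 0.83), ([0.638, 0.386, -0.001], 0.73), ([0.604, 0.198, 0.006], 0.72)]
flange_m top [([0.608, -0.014, -0.0], 0.94), ([0.604, 0.202, 0.004], 0.94), ([0.448, -0.063, 0.002], 0.86), ([0.312, 0.198, 0.003], 0.67), ([0.642, 0.386, -0.004], 0.57)]
flange_m scene [([0.448, -0.064, -0.004], 0.97), ([0.315, 0.201, -0.004], 0.95), ([0.611, -0.015, -0.0], 0.83), ([0.638, 0.386, -0.001], 0.73), ([0.604, 0.198, 0.006], 0.72)]
flange_l top [([0.608, -0.014, -0.0], 0.94), ([
[... 429 characters left out ...]
5)]
tray_s scene [([0.621, -0.19, -0.002], 0.72)]
tray_m top [([0.607, -0.0, -0.003], 0.88), ([0.622, -0.194, -0.002], 0.85)]
tray_m scene [([0.621, -0.19, -0.002], 0.72)]
tray_l top [([0.607, -0.0, -0.003], 0.88), ([0.622, -0.194, -0.002], 0.85)]
tray_l scene [([0.621, -0.19, -0.002], 0.72)]
bin top [([0.453, 0.426, -0.0], 0.69)]
bin scene [([0.454, 0.433, -0.004], 0.81), ([0.445, -0.062, -0.002], 0.74)]
blind top [([0.448, 0.074, 0.003], 0.66)]
blind scene [([0.447, 0.074, -0.002], 0.76), ([0.612, -0.014, -0.001], 0.56)]
reducer top []
reducer scene [([0.446, 0.201, -0.003], 0.62)]
[ 0.11649903 -0.51188468  0.24230251] [-3.12187548e+00 -3.50801940e-01 -3.37788895e-05] 0.998792134270826 1.1
```

View pics/top0.png

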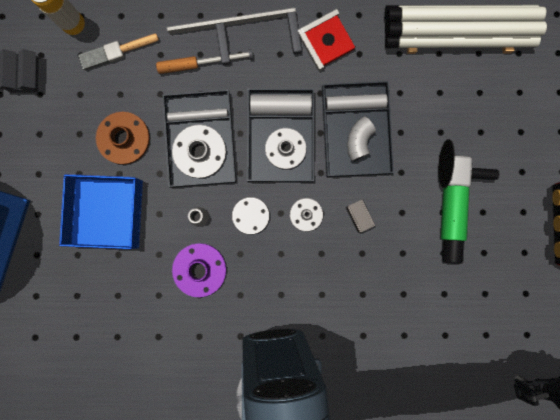

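View pics/scene0.png

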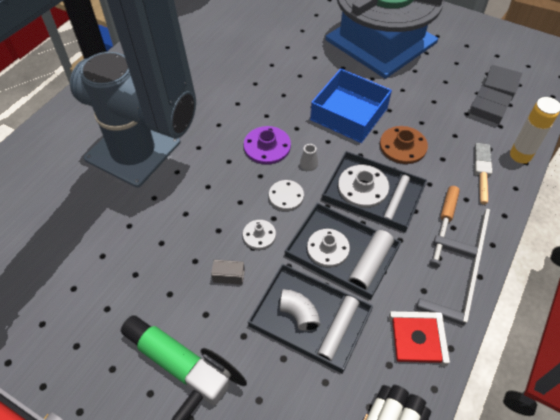

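The top picture shows three trays:
- **Left tray**, pixel (200,140): the thin pipe, so this is tray_s. It holds flange_l at (199,150).
- **Middle tray**, (281,135): the thick pipe, so this is tray_l. It holds flange_m at (286,148).
- **Right tray**, (357,130): the mid pipe, so this is tray_m. It holds the elbow at (362,138).

On the bench are the small flange at (306,214), the blind flange at (251,215), the reducer at (196,215) and the bin at (101,212).

Candidates for flange_l are the brown one at (122,137), the purple one at (199,270) and the bare aluminium one at (199,150). The aluminium one fits. I'll confirm it in a crop.

Run:
```python
import cv2
i=cv2.imread("pics/top0.png")[80:240,155:400]
cv2.imwrite("pics/crop0.png",cv2.resize(i,None,fx=3.2,fy=3.2,interpolation=cv2.INTER_CUBIC))
```

```text
(no output)
```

View pics/crop0.png

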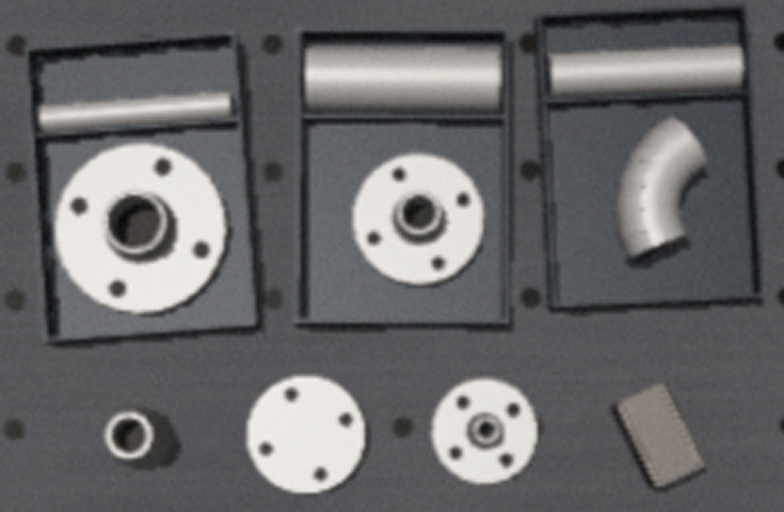

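The crop shows the bare aluminium flange_l at crop (136,223) in the thin-pipe tray, flange_m at (419,214) and flange_s at (486,429). The elbow bends around (651,187), with its ends at (689,139) and (658,248).

```bash
cat > h.py <<'E'
from cell import status, optics
import numpy as np
def ray(uv,z,c="top"):
    i=optics.camera_info(c);K=np.array(i["intrinsics"]);V=np.array(i["view"]);R,t=V[:3,:3],V[:3,3]
    o=-R.T@t;d=R.T@np.linalg.solve(K,[uv[0],uv[1],1.]);return o+d*(z-o[2])/d[2]
def crop(p): return (p[0]+.5)/3.2+155-.5,(p[1]+.5)/3.2+80-.5
E
python3 - <<'E'
from h import *
T=dict(tray_s=[(30,52),(237,36),(262,325),(50,342)],tray_l=[(300,33),(510,33),(512,326),(297,326)],tray_m=[(537,18),(743,10),(761,298),(550,308)])
for k,v in T.items():
    a,b,c,d=[ray(crop(p),.028)[:2] for p in v]
    top=(a+b)/2;bot=(c+d)/2;x=top-bot
    print(k,np.round(bot+x*81/227,4),"yaw",np.degrees(np.arctan2(x[1],x[0])).round(1),np.linalg.norm(x).round(3),np.linalg.norm(a-b).round(3))
for k,p in dict(l=(136,223),m=(419,214),s=(486,429)).items(): print(k,np.round(ray(crop(p),.044 if k=='s' else .047),4))
a,b=ray(crop((689,139)),.027)[:2],ray(crop((658,248)),.027)[:2]
x=a-b;print("elbow chord",np.linalg.norm(x).round(4));x/=np.linalg.norm(x);y=np.array([-x[1],x[0]])
print((a+b)/2+y*.0167,"yaw",np.degrees(np.arctan2(x[1],x[0])))
bc=[(64,176),(141,177),(137,249),(61,248)];print("bin",np.mean([ray(p,.07) for p in bc],0))
print(np.round([ray((251,215.5),.016),ray((195.5,215.5),.064)],3))
from scipy.spatial.transform import Rotation as R
print(R.from_rotvec(status.state()["eef_rot"]).as_matrix().round(3))
E
```

```text
tray_s [0.599  0.1928] yaw 4.6 0.223 0.159
tray_l [ 0.6047 -0.0025] yaw -0.4 0.225 0.161
tray_m [ 0.6203 -0.1894] yaw 2.3 0.223 0.158
l [0.601 0.199 0.047]
m [ 0.6068 -0.0131  0.047 ]
s [ 0.4453 -0.0622  0.044 ]
elbow chord 0.0873
[ 0.62965118 -0.1915592 ] yaw -16.5383301086028
bin [0.45002437 0.42043484 0.07      ]
[[0.443 0.072 0.016]
 [0.442 0.2   0.064]]
[[ 0.975  0.222  0.   ]
 [ 0.222 -0.975  0.   ]
 [ 0.    -0.    -1.   ]]
```

Careful with the scale: shifts go in shares of 0.8 m and turns go in shares of 180 degrees. That gives: 0.5145 m / 0.8 = 0.6431, 0.322 m / 0.8 = 0.4025, 150.7 degrees / 180 = 0.8372.

Request:
{"fn": "carry_out", "kwargs": {"commands": [[[0,0,0.0444,0.05,0.0313,0,-1],[0,0,0.0889,0.1,0.0625,0,-1],[0,0,0.1333,0.15,0.0938,0,-1],[0,0,0.1778,0.2,0.125,0,-1],[0,0,0.2222,0.25,0.1563,0,-1],[0,0,0.2667,0.3,0.1875,-0.0125,-1],[0,0,0.3111,0.35,0.2188,-0.025,-1],[0,0,0.3556,0.3875,0.2438,-0.0375,-1],[0,0,0.4,0.425,0.2625,-0.05,-1],[0,0,0.4444,0.4625,0.2875,-0.0625,-1],[0,0,0.4889,0.5,0.3125,-0.075,-1],[0,0,0.5333,0.525,0.3313,-0.0875,-1],[0,0,0.5778,0.55,0.35,-0.1,-1],[0,0,0.6222,0.575,0.3625,-0.1125,-1],[0,0,0.6667,0.5938,0.375,-0.125,-1],[0,0,0.7111,0.6125,0.3875,-0.1375,-1],[0,0,0.7556,0.625,0.395,-0.15,-1],[0,0,0.8,0.6375,0.4,-0.15,-1],[0,0,0.8372,0.6431,0.4025,-0.15,-1],[0,0,0.8372,0.6431,0.4025,-0.15,-1]]], "newtons": 50}}

```text
t: 3.1
eef_pos: [0.6314, -0.1894, 0.1218]
eef_rot: [-0.449, -3.109, -0.0]
wrist_force: [-0.7, 0.0, 0.9]
opening: 0.997
gripper_force: 0.0
```

Converted, -0.102 m / 0.8 = -0.1275, -0.095 m / 0.8 = -0.1188.

Request:
{"fn": "carry_out", "kwargs": {"commands": [[[0,0,0,0,0,-0.0375,-1],[0,0,0,0,0,-0.075,-1],[0,0,0,0,0,-0.1,-1],[0,0,0,0,0,-0.1188,-1],[0,0,0,0,0,-0.1275,-1],[0,0,0,0,0,-0.1275,-1],[0,0,0,0,0,-0.1275,1],[0,0,0,0,0,-0.1275,1],[0,0,0,0,0,-0.1275,1],[0,0,0,0,0,-0.1275,1],[0,0,0,0,0,-0.1275,1],[0,0,0,0,0,-0.1275,1],[0,0,0,0,0,-0.1275,1],[0,0,0,0,0,-0.1275,1]]], "newtons": 50}}

```text
t: 4.5
eef_pos: [0.6324, -0.1902, 0.0226]
eef_rot: [0.45, 3.106, -0.001]
wrist_force: [-0.2, 0.8, 6.5]
opening: 0.567
gripper_force: 49.1
```

Converted, 0.617 m / 0.8 = 0.7713, 0.18 m / 0.8 = 0.225.

Request:
{"fn": "carry_out", "kwargs": {"commands": [[[0,0,0,0,0,0.0375,1],[0,0,0,0,0,0.0875,1],[0,0,0,0,0,0.1375,1],[0,0,0,0,0,0.1875,1],[0,0,0,-0.01,0.0375,0.225,1],[0,0,0,-0.025,0.0875,0.225,1],[0,0,0,-0.04,0.1438,0.225,1],[0,0,0,-0.0563,0.2,0.225,1],[0,0,0,-0.0725,0.2563,0.225,1],[0,0,0,-0.09,0.3125,0.225,1],[0,0,0,-0.1063,0.3688,0.225,1],[0,0,0,-0.1225,0.425,0.225,1],[0,0,0,-0.14,0.4813,0.225,1],[0,0,0,-0.1563,0.5375,0.225,1],[0,0,0,-0.1725,0.5938,0.225,1],[0,0,0,-0.1875,0.65,0.225,1],[0,0,0,-0.2025,0.7,0.225,1],[0,0,0,-0.215,0.7438,0.225,1],[0,0,0,-0.2238,0.7713,0.225,1],[0,0,0,-0.2238,0.7713,0.225,1]]]}}

```text
t: 6.5
eef_pos: [0.45, 0.4299, 0.1989]
eef_rot: [-0.443, -3.108, 0.0]
wrist_force: [-0.2, 0.3, -2.1]
opening: 0.569
gripper_force: 49.3
```

Run:
```python
from h import *
import cv2
cv2.imwrite("pics/scene1.png",optics.snapshot("scene"))
print(status.state()["joint_pos"],status.state()["opening"],status.state()["eef_pos"])
```

```text
[ 6.51934231e-01  3.00797361e-01  2.99840867e-01  1.57177969e+00
 -4.01902862e-04  9.36633151e-01] 0.5667026707565874 [0.45086345 0.42813289 0.19908437]
```

View pics/scene1.png

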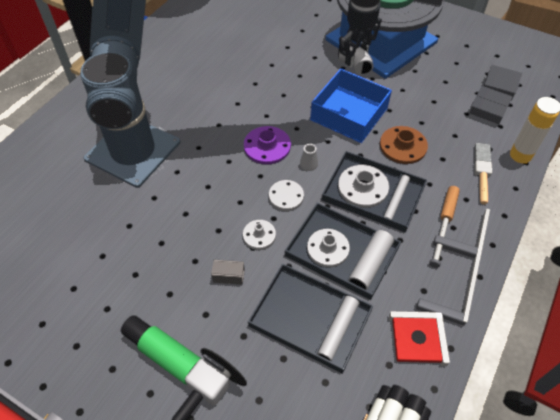

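The picture shows the elbow held at (360,62), above the bin at (350,103), and the mid-pipe bay now empty at (300,310).

Converted, -0.17 m / 0.8 = -0.2125, -0.16 m / 0.8 = -0.2.

Request:
{"fn": "carry_out", "kwargs": {"commands": [[[0,0,0,0,0,-0.05,1],[0,0,0,0,0,-0.1,1],[0,0,0,0,0,-0.1438,1],[0,0,0,0,0,-0.1813,1],[0,0,0,0,0,-0.2,1],[0,0,0,0,0,-0.2125,1],[0,0,0,0,0,-0.2125,1],[0,0,0,0,0,-0.2125,-0.7],[0,0,0,0,0,-0.2125,-0.7],[0,0,0,0,0,-0.2125,-0.7],[0,0,0,0,0,-0.2125,-0.7],[0,0,0,0,0,-0.2125,-0.7],[0,0,0,0,0,-0.1625,-0.7],[0,0,0,0,0,-0.1125,-0.7],[0,0,0,0,0,-0.0625,-0.7],[0,0,0,0,0,0,-0.7],[0,0,0,0,0,0,-0.7]]]}}

```text
t: 8.25
eef_pos: [0.4553, 0.4297, 0.2104]
eef_rot: [0.448, 3.098, 0.018]
wrist_force: [0.8, 0.5, 1.4]
opening: 0.846
gripper_force: 0.0
```

Run:
```python
from h import *
s=status.state();print(s["eef_pos"],s["opening"])
for n in ("elbow","flange_m","tray_m"):
  for c in ("top","scene"):
    optics.snapshot(c);print(n,c,[(np.round(d["point"],3).tolist(),round(d["p"],2)) for d in optics.place_of(c,n)][:6])
```

```text
[0.45529597 0.42969088 0.21040775] 0.8462924123324712
elbow top [([0.451, 0.429, 0.024], 0.66)]
elbow scene [([0.45, 0.428, 0.024], 0.82)]
flange_m top [([0.448, -0.064, 0.002], 0.91), ([0.609, -0.01, 0.004], 0.89), ([0.311, 0.196, 0.003], 0.78), ([0.603, 0.203, 0.006], 0.77), ([0.642, 0.393, -0.002], 0.62)]
flange_m scene [([0.446, -0.06, -0.005], 0.97), ([0.637, 0.388, -0.001], 0.93), ([0.604, 0.198, -0.001], 0.88), ([0.312, 0.202, -0.0], 0.67)]
tray_m top [([0.621, -0.192, 0.002], 0.89), ([0.609, 0.0, 0.001], 0.84)]
tray_m scene [([0.62, -0.187, -0.003], 0.84)]
```

Converted, -0.438 m / 0.8 = -0.5475, 0.156 m / 0.8 = 0.195.

Request:
{"fn": "carry_out", "kwargs": {"commands": [[[0,0,0,0.015,-0.0438,0,-1],[0,0,0,0.035,-0.1,0,-1],[0,0,0,0.055,-0.1563,0,-1],[0,0,0,0.075,-0.2125,0,-1],[0,0,0,0.095,-0.2688,0,-1],[0,0,0,0.115,-0.325,0,-1],[0,0,0,0.135,-0.3813,0,-1],[0,0,0,0.155,-0.4375,-0.025,-1],[0,0,0,0.1725,-0.4875,-0.05,-1],[0,0,0,0.1875,-0.525,-0.0875,-1],[0,0,0,0.195,-0.5475,-0.125,-1],[0,0,0,0.195,-0.5475,-0.125,-1],[0,0,0,0.195,-0.5475,-0.125,-1],[0,0,0,0.195,-0.5475,-0.125,-1]]]}}

```text
t: 10.25
eef_pos: [0.6088, -0.01, 0.1021]
eef_rot: [0.448, 3.107, 0.001]
wrist_force: [-0.3, 0.6, 0.2]
opening: 1.003
gripper_force: 0.0
```

Converted, -0.067 m / 0.8 = -0.0838, -0.06 m / 0.8 = -0.075.

Request:
{"fn": "carry_out", "kwargs": {"commands": [[[0,0,0,0,0,-0.0313,-1],[0,0,0,0,0,-0.0563,-1],[0,0,0,0,0,-0.075,-1],[0,0,0,0,0,-0.0838,-1],[0,0,0,0,0,-0.0838,-1],[0,0,0,0,0,-0.0838,1],[0,0,0,0,0,-0.0838,1],[0,0,0,0,0,-0.0838,1],[0,0,0,0,0,-0.0838,1],[0,0,0,0,0,-0.0838,1],[0,0,0,0,0,-0.0838,1],[0,0,0,0,0,-0.0838,1],[0,0,0,0,0,-0.0838,1],[0,0,0,0,0,-0.0838,1],[0,0,0,0,0,-0.0838,1]]], "newtons": 60}}

```text
t: 11.75
eef_pos: [0.609, -0.0113, 0.0347]
eef_rot: [0.45, 3.107, -0.001]
wrist_force: [0.1, -0.8, 7.0]
opening: 0.373
gripper_force: 60.4
```

Converted, -0.178 m / 0.8 = -0.2225, -0.15 m / 0.8 = -0.1875.

Request:
{"fn": "carry_out", "kwargs": {"commands": [[[0,0,0,0,0,0.0188,1],[0,0,0,0,0,0.0438,1],[0,0,0,0,0,0.075,1],[0,0,0,0,0,0.1125,1],[0,0,0,0.0025,-0.0375,0.1125,1],[0,0,0,0.0063,-0.0875,0.1125,1],[0,0,0,0.01,-0.1375,0.1125,1],[0,0,0,0.0138,-0.1875,0.1125,1],[0,0,0,0.015,-0.2225,0.1125,1],[0,0,0,0.015,-0.2225,0.1125,1],[0,0,0,0.015,-0.2225,0.075,1],[0,0,0,0.015,-0.2225,0.05,1],[0,0,0,0.015,-0.2225,0.0313,1],[0,0,0,0.015,-0.2225,0.02,1],[0,0,0,0.015,-0.2225,0.0125,1],[0,0,0,0.015,-0.2225,0.0075,1],[0,0,0,0.015,-0.2225,0.0075,1]]]}}

```text
t: 13.45
eef_pos: [0.6202, -0.1888, 0.0395]
eef_rot: [0.45, 3.109, -0.0]
wrist_force: [-0.4, 0.8, -3.2]
opening: 0.372
gripper_force: 60.1
```

Run:
```python
from h import *
import cv2
cv2.imwrite("pics/scene2.png",cv2.resize(optics.snapshot("scene")[120:380,220:460],None,fx=2.2,fy=2.2))
```

```text
(no output)
```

View pics/scene2.png

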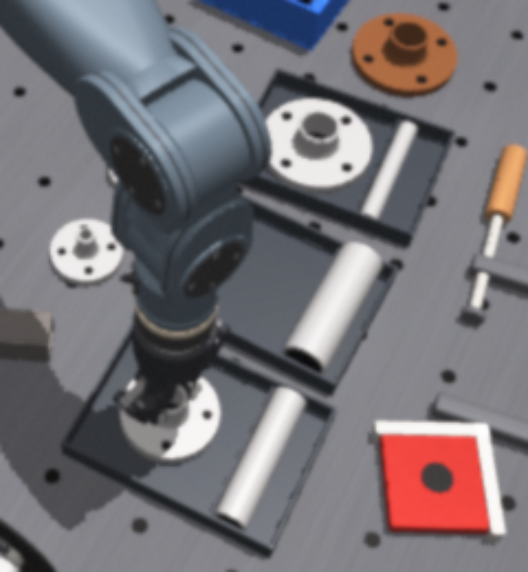

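The crop shows flange_m held level at (170,415), over the mid-pipe bay. The thick-pipe bay at (290,270) is empty.

Converted, 0.36 m / 0.8 = 0.45, 0.315 m / 0.8 = 0.3938.

Request:
{"fn": "carry_out", "kwargs": {"commands": [[[0,0,0,0,0,-0.0038,1],[0,0,0,0,0,-0.0075,1],[0,0,0,0,0,-0.0075,1],[0,0,0,0,0,-0.0075,-1],[0,0,0,0,0,-0.0075,-1],[0,0,0,0,0,-0.0075,-1],[0,0,0,0,0,-0.0075,-1],[0,0,0,0,0,-0.0075,-1],[0,0,0,0,0,-0.0075,-1],[0,0,0,0,0,0.025,-1],[0,0,0,0,0,0.075,-1],[0,0,0,0,0,0.125,-1],[0,0,0,-0.0025,0.0563,0.125,-1],[0,0,0,-0.005,0.1125,0.125,-1],[0,0,0,-0.0075,0.1688,0.125,-1],[0,0,0,-0.01,0.225,0.125,-1],[0,0,0,-0.0125,0.2813,0.125,-1],[0,0,0,-0.0163,0.3375,0.125,-1],[0,0,0,-0.02,0.3938,0.125,-1],[0,0,0,-0.0225,0.45,0.1125,-1]]]}}

```text
t: 15.5
eef_pos: [0.6028, 0.1731, 0.1312]
eef_rot: [0.45, 3.105, 0.002]
wrist_force: [0.7, -0.1, -0.7]
opening: 1.0
gripper_force: 0.0
```

Converted, -0.03 m / 0.8 = -0.0375, 0.029 m / 0.8 = 0.0363.

Request:
{"fn": "carry_out", "kwargs": {"commands": [[[0,0,0,0,0.0363,-0.025,-1],[0,0,0,0,0.0363,-0.0375,-1],[0,0,0,0,0.0363,-0.0375,-1],[0,0,0,0,0.0363,-0.0375,-1]]]}}

```text
t: 15.9
eef_pos: [0.602, 0.199, 0.0992]
eef_rot: [-0.452, -3.108, 0.001]
wrist_force: [0.0, -0.3, 0.4]
opening: 0.996
gripper_force: 0.0
```

Run:
```python
from h import *
print(status.state()["eef_pos"])
for c in ("top","scene"):
    optics.snapshot(c)
    for n in ("flange_m","tray_m"):
      print(n,c,[(np.round(d["point"],3).tolist(),round(d["p"],2)) for d in optics.place_of(c,n)][:6])
print(status.state()["eef_pos"])
```

```text
[0.60197919 0.19901403 0.09922646]
flange_m top [([0.445, -0.068, 0.003], 0.96), ([0.64, 0.388, -0.001], 0.87), ([0.622, -0.188, 0.005], 0.85), ([0.604, 0.203, 0.003], 0.7)]
tray_m top [([0.607, -0.002, -0.003], 0.66)]
flange_m scene [([0.448, -0.061, -0.002], 0.94), ([0.626, -0.191, 0.003], 0.87), ([0.604, 0.2, 0.002], 0.83), ([0.314, 0.201, 0.001], 0.8), ([0.637, 0.387, 0.0], 0.66), ([0.449, 0.075, 0.0], 0.62)]
tray_m scene [([0.61, -0.0, -0.005], 0.56)]
[0.60279409 0.19925942 0.10037123]
```

flange_m is set down in its bay. Next is flange_l.

Converted, -0.066 m / 0.8 = -0.0825, 0.001 m / 0.8 = 0.0013.

Request:
{"fn": "carry_out", "kwargs": {"commands": [[[0,0,0,0.0013,0.0013,-0.0313,-1],[0,0,0,0.0013,0.0013,-0.0563,-1],[0,0,0,0.0013,0.0013,-0.075,-1],[0,0,0,0.0013,0.0013,-0.0825,-1],[0,0,0,0.0013,0.0013,-0.0825,-1],[0,0,0,0.0013,0.0013,-0.0825,1],[0,0,0,0.0013,0.0013,-0.0825,1],[0,0,0,0.0013,0.0013,-0.0825,1],[0,0,0,0.0013,0.0013,-0.0825,1],[0,0,0,0.0013,0.0013,-0.0825,1],[0,0,0,0.0013,0.0013,-0.0825,1],[0,0,0,0.0013,0.0013,-0.0825,1],[0,0,0,0.0013,0.0013,-0.0825,1],[0,0,0,0.0013,0.0013,-0.0825,1]]], "newtons": 80}}

```text
t: 17.6
eef_pos: [0.6043, 0.2013, 0.0354]
eef_rot: [0.45, 3.106, 0.001]
wrist_force: [-1.1, -0.1, 6.1]
opening: 0.541
gripper_force: 83.3
```

Converted, -0.201 m / 0.8 = -0.2513, 0.003 m / 0.8 = 0.0038.

Request:
{"fn": "carry_out", "kwargs": {"commands": [[[0,0,0,0,0,0.0188,1],[0,0,0,0,0,0.0438,1],[0,0,0,0,0,0.075,1],[0,0,0,0,0,0.1125,1],[0,0,0,0,-0.0375,0.1125,1],[0,0,0,0.0013,-0.0875,0.1125,1],[0,0,0,0.0013,-0.1375,0.1125,1],[0,0,0,0.0025,-0.1875,0.1125,1],[0,0,0,0.0038,-0.2313,0.1125,1],[0,0,0,0.0038,-0.2513,0.1125,1],[0,0,0,0.0038,-0.2513,0.1125,1],[0,0,0,0.0038,-0.2513,0.075,1],[0,0,0,0.0038,-0.2513,0.0563,1],[0,0,0,0.0038,-0.2513,0.0438,1],[0,0,0,0.0038,-0.2513,0.0438,1]]]}}

```text
t: 19.1
eef_pos: [0.6037, 0.0014, 0.0654]
eef_rot: [-0.447, -3.104, -0.0]
wrist_force: [-0.2, 0.4, -4.5]
opening: 0.54
gripper_force: 83.1
```

Run:
```python
from h import *
import cv2
cv2.imwrite("pics/scene3.png",cv2.resize(optics.snapshot("scene")[120:380,220:460],None,fx=2.2,fy=2.2))
```

```text
(no output)
```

View pics/scene3.png

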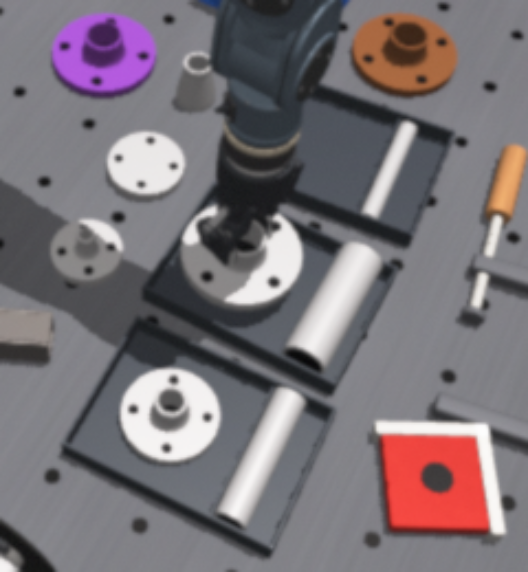

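The crop shows flange_l held level at (243,250), over the thick-pipe bay, and flange_m lying flat at (170,413).

Converted, 0.07 m / 0.8 = 0.0875, -0.035 m / 0.8 = -0.0438.

Request:
{"fn": "carry_out", "kwargs": {"commands": [[[0,0,0,0,0,-0.015,1],[0,0,0,0,0,-0.025,1],[0,0,0,0,0,-0.0325,1],[0,0,0,0,0,-0.0375,1],[0,0,0,0,0,-0.0413,1],[0,0,0,0,0,-0.0438,1],[0,0,0,0,0,-0.0438,1],[0,0,0,0,0,-0.0438,-1],[0,0,0,0,0,-0.0438,-1],[0,0,0,0,0,-0.0438,-1],[0,0,0,0,0,-0.0438,-1],[0,0,0,0,0,-0.0438,-1],[0,0,0,0,0,-0.0438,-1],[0,0,0,0,0,-0.0125,-1],[0,0,0,0,0,0.0375,-1],[0,0,0,0,0,0.0875,-1],[0,0,0,0,0,0.0875,-1]]]}}

```text
t: 20.85
eef_pos: [0.6104, -0.0004, 0.1463]
eef_rot: [0.448, 3.096, 0.001]
wrist_force: [0.9, 0.2, 0.8]
opening: 1.001
gripper_force: 0.0
```

Converted, -0.159 m / 0.8 = -0.1988, -0.063 m / 0.8 = -0.0788.

Request:
{"fn": "carry_out", "kwargs": {"commands": [[[0,0,0,-0.0375,-0.015,0,-1],[0,0,0,-0.0875,-0.035,0,-1],[0,0,0,-0.1375,-0.055,0,-1],[0,0,0,-0.1813,-0.0713,-0.0125,-1],[0,0,0,-0.1988,-0.0788,-0.0375,-1],[0,0,0,-0.1988,-0.0788,-0.05,-1],[0,0,0,-0.1988,-0.0788,-0.05,-1],[0,0,0,-0.1988,-0.0788,-0.05,-1]]]}}

```text
t: 21.65
eef_pos: [0.4479, -0.0627, 0.0985]
eef_rot: [0.449, 3.109, 0.0]
wrist_force: [-0.1, 0.1, 0.7]
opening: 1.0
gripper_force: 0.0
```

Run:
```python
from h import *
import cv2
cv2.imwrite("pics/scene4.png",cv2.resize(optics.snapshot("scene")[120:380,220:460],None,fx=2.2,fy=2.2))
for n in ("flange_l",): print(n,[(np.round(d["point"],3).tolist(),round(d["p"],2)) for d in optics.place_of("scene",n)][:7])
print(status.state()["eef_pos"])
```

```text
flange_l [([0.623, -0.192, 0.002], 0.95), ([0.609, 0.001, 0.003], 0.95), ([0.446, -0.062, -0.002], 0.94), ([0.312, 0.199, 0.0], 0.76), ([0.64, 0.389, -0.0], 0.67), ([0.45, 0.428, 0.024], 0.43)]
[ 0.44854043 -0.06282611  0.09926103]
```

View pics/scene4.png

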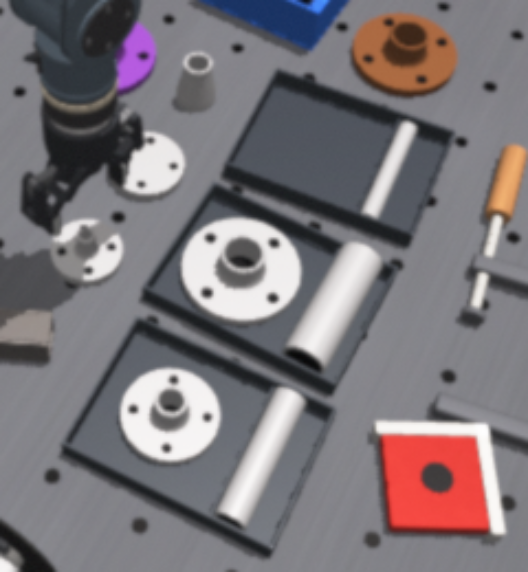

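The crop shows flange_l flat in the thick-pipe bay at (241,268) and flange_m flat at (170,413). The gripper is above flange_s at (87,248). I'll grip it next, with TCP z about 0.031.

Converted, -0.067 m / 0.8 = -0.0838, -0.001 m / 0.8 = -0.0013.

Request:
{"fn": "carry_out", "kwargs": {"commands": [[[0,0,0,-0.0013,0,-0.0313,-1],[0,0,0,-0.0013,0,-0.0563,-1],[0,0,0,-0.0013,0,-0.075,-1],[0,0,0,-0.0013,0,-0.0838,-1],[0,0,0,-0.0013,0,-0.0838,-1],[0,0,0,-0.0013,0,-0.0838,1],[0,0,0,-0.0013,0,-0.0838,1],[0,0,0,-0.0013,0,-0.0838,1],[0,0,0,-0.0013,0,-0.0838,1],[0,0,0,-0.0013,0,-0.0838,1],[0,0,0,-0.0013,0,-0.0838,1],[0,0,0,-0.0013,0,-0.0838,1],[0,0,0,-0.0013,0,-0.0838,1],[0,0,0,-0.0013,0,-0.0838,1],[0,0,0,-0.0013,0,-0.0838,1],[0,0,0,-0.0013,0,-0.0838,1]]], "newtons": 50}}

```text
t: 23.35
eef_pos: [0.4467, -0.0631, 0.0321]
eef_rot: [0.45, 3.108, -0.0]
wrist_force: [-0.7, 0.7, 6.0]
opening: 0.233
gripper_force: 49.4
```

Converted, 0.257 m / 0.8 = 0.3213, 0.154 m / 0.8 = 0.1925.

Request:
{"fn": "carry_out", "kwargs": {"commands": [[[0,0,0,0,0,0.025,1],[0,0,0,0,0,0.0625,1],[0,0,0,0,0,0.1125,1],[0,0,0,0,0,0.15,1],[0,0,0,0.025,0.0375,0.15,1],[0,0,0,0.0525,0.0875,0.15,1],[0,0,0,0.0825,0.1375,0.15,1],[0,0,0,0.1125,0.1875,0.15,1],[0,0,0,0.1425,0.2375,0.15,1],[0,0,0,0.1725,0.2875,0.15,1],[0,0,0,0.1925,0.3213,0.15,1],[0,0,0,0.1925,0.3213,0.15,1],[0,0,0,0.1925,0.3213,0.1125,1],[0,0,0,0.1925,0.3213,0.075,1],[0,0,0,0.1925,0.3213,0.05,1],[0,0,0,0.1925,0.3213,0.05,1]]]}}

```text
t: 24.95
eef_pos: [0.5954, 0.1924, 0.0654]
eef_rot: [-0.45, -3.098, 0.007]
wrist_force: [-0.8, 0.7, -2.0]
opening: 0.232
gripper_force: 49.3
```

Run:
```python
from h import *
import cv2
cv2.imwrite("pics/scene5.png",cv2.resize(optics.snapshot("scene")[120:380,220:460],None,fx=2.2,fy=2.2))
```

```text
(no output)
```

View pics/scene5.png

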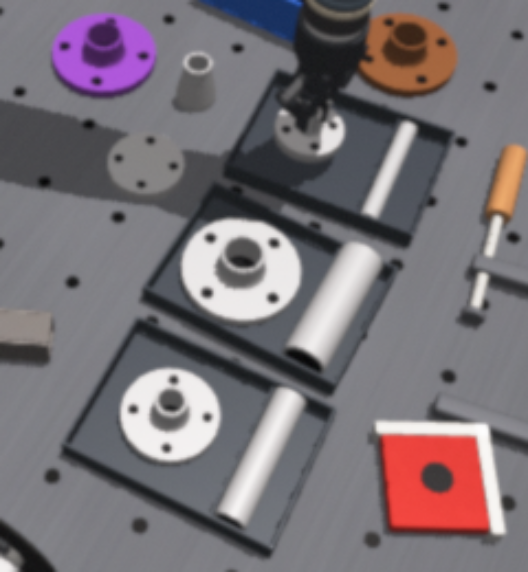

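The crop shows flange_s held level at (310,130), over the thin-pipe bay. I'll set it down now.

Converted, -0.037 m / 0.8 = -0.0463, -0.034 m / 0.8 = -0.0425.

Request:
{"fn": "carry_out", "kwargs": {"commands": [[[0,0,0,0,0,-0.015,1],[0,0,0,0,0,-0.025,1],[0,0,0,0,0,-0.0325,1],[0,0,0,0,0,-0.0388,1],[0,0,0,0,0,-0.0425,1],[0,0,0,0,0,-0.0463,1],[0,0,0,0,0,-0.0463,1],[0,0,0,0,0,-0.0463,1]]]}}

```text
t: 25.8
eef_pos: [0.6002, 0.1942, 0.0352]
eef_rot: [0.45, 3.109, 0.0]
wrist_force: [-1.5, -1.1, 2.0]
opening: 0.23
gripper_force: 49.5
```

Force went from -2 to +2 N, so the flange is resting on the floor. I'll release it and retreat.

Converted, -0.2 m / 0.8 = -0.25, -0.18 m / 0.8 = -0.225.

Request:
{"fn": "carry_out", "kwargs": {"commands": [[[0,0,0,0,0,0,-1],[0,0,0,0,0,0,-1],[0,0,0,0,0,0,-1],[0,0,0,0,0,0,-1],[0,0,0,0,0,0,-1],[0,0,0,0,0,0,-1],[0,0,0,0,0,0,-1],[0,0,0,0,0,0.0375,-1],[0,0,0,0,0,0.0875,-1],[0,0,0,0,0,0.1375,-1],[0,0,0,0,0,0.1875,-1],[0,0,0,-0.0375,0,0.225,-1],[0,0,0,-0.0875,0,0.25,-1],[0,0,0,-0.1375,0,0.25,-1],[0,0,0,-0.1875,0,0.25,-1],[0,0,0,-0.225,0,0.25,-1],[0,0,0,-0.25,0,0.25,-1],[0,0,0,-0.25,0,0.25,-1],[0,0,0,-0.25,0,0.25,-1],[0,0,0,-0.25,0,0.25,-1]]]}}

```text
t: 27.8
eef_pos: [0.4009, 0.1941, 0.2343]
eef_rot: [0.451, 3.108, 0.0]
wrist_force: [0.5, -0.2, 0.1]
opening: 0.999
gripper_force: 0.0
```

Run:
```python
from h import *
import cv2
cv2.imwrite("pics/scene6.png",cv2.resize(optics.snapshot("scene")[60:370,220:460],None,fx=1.9,fy=1.9))
for n in ("flange_l","elbow","blind","reducer"): print(n,[(np.round(d["point"],3).tolist(),round(d["p"],2)) for d in optics.place_of("scene",n)][:7])
print(status.state()["eef_pos"])
```

```text
flange_l [([0.607, 0.002, 0.002], 0.92), ([0.312, 0.199, -0.0], 0.72), ([0.625, -0.191, 0.002], 0.68), ([0.6, 0.196, 0.001], 0.64), ([0.634, 0.388, 0.001], 0.6)]
elbow [([0.452, 0.428, 0.024], 0.59)]
blind [([0.445, 0.074, -0.002], 0.68)]
reducer [([0.444, 0.202, -0.002], 0.78)]
[0.40051666 0.19398647 0.23401963]
```

View pics/scene6.png

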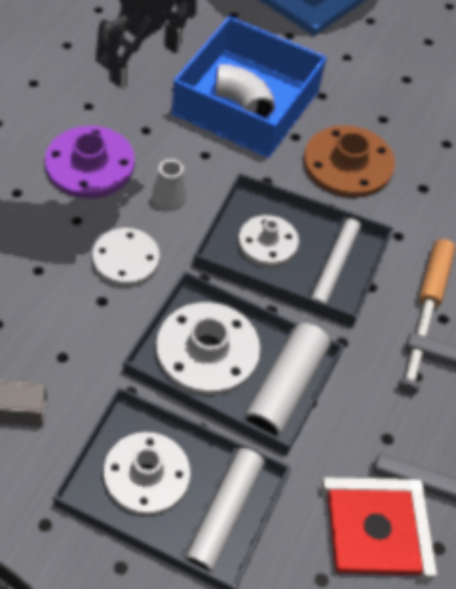

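The crop shows all three flanges flat in their matching bays, at (268,240), (208,345) and (147,472). The elbow is in the bin at (245,90), and the blind flange and reducer haven't moved.

```bash
python3 -c "
from cell import job_done
print(job_done())"
```

```text
the job is handed in; nothing more can be done
None
```

The job is handed in: each flange was set down flat, neck up, in the bay with its matching pipe, the elbow is in the returns bin, and the blind flange and reducer stayed where they were; the hand-in returned no verdict.

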